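Tip grinding balls and lid seals apart

TASK

The washed grinding balls and flat red lid seals of the mill lie mixed in the tipping pan. First tip the pan by its bar, only far enough towards the white box that the four balls roll off into it while all four seals stay lying in the pan; then tip it steeply the other way so that the seals slide into the blue box, and leave the pan level again. Leave the cup, vial and carton beside the stand alone.

Things in the scene. Friction and masses are not known exactly. Their poses are not given: they have to be found in the camera images.
- stand: Fixed aluminium stand of the tipping pan: base plate 190 x 46 mm and two uprights that carry the pan's hinge axis 130 mm above the worktop. Origin at the centre of its underside, on the worktop (z = 0). Its x axis is parallel to the hinge axis, its y axis is the direction in which the pan tips; z up. The stand is turned by up to 0.2 rad from the world axes.
- pan (a joint): Tilt of the pan, rad: 0 = level (as at the start), from -0.9 to 0.9 (end stops). Positive: the pan end on the stand's +y side goes down and the handle bar above moves towards +y; negative: the other way. The pan stays where it is left; turning it takes about 0.3 N m (about 3 N at the bar).
- pan_grip (a point): Middle of the pan's handle: a black round bar, 15 mm in diameter, 96 mm long, parallel to the stand's x axis, 115 mm from the hinge axis, straight above it (245 mm above the worktop) when the pan is level. Two steel straps at its ends join it rigidly to the pan, so moving the bar sideways tips the pan. The space over the bar and 85 mm below it is free.
- pan_floor (a point): Centre of the upper face of the pan's floor, 15 mm below the hinge axis when level (115 mm above the worktop); its axes turn with the pan and equal the stand's when level. Perforated stainless pan, inner width 112 mm (x), length 160 mm (y), side walls 30 mm high, open without a lip at both ends (y = +80 and -80 mm). On this floor the balls keep still below 0.04 rad of tilt and all roll off by 0.15 rad; the flat seals stay put until 0.44 rad and all slide by 0.64 rad.
- ball_box: White open plastic box for the balls, 128 x 134 x 46 mm (x, y, height), walls and floor 3 mm, under one open end of the pan (on the stand's +y or -y side, 99 mm from its middle). Loose, 0.3 kg. Origin at the centre of its underside.
- seal_box: Blue open plastic box for the seals, the same size, under the other end of the pan. Loose, 0.3 kg. Origin at the centre of its underside.
- ball_1_center (a point): Centre of steel grinding ball 1 of 4, 22 mm in diameter, 43 g, at first lying in the pan.
- ball_2_center (a point): Centre of steel grinding ball 2 of 4, 22 mm in diameter, 43 g, at first lying in the pan.
- ball_3_center (a point): Centre of steel grinding ball 3 of 4, 22 mm in diameter, 43 g, at first lying in the pan.
- ball_4_center (a point): Centre of steel grinding ball 4 of 4, 22 mm in diameter, 43 g, at first lying in the pan.
- seal_1_center (a point): Centre of flat red sealing disc 1 of 4, 32 mm in diameter, 5 mm thick, 12 g, at first lying flat in the pan.
- seal_2_center (a point): Centre of flat red sealing disc 2 of 4, 32 mm in diameter, 5 mm thick, 12 g, at first lying flat in the pan.
- seal_3_center (a point): Centre of flat red sealing disc 3 of 4, 32 mm in diameter, 5 mm thick, 12 g, at first lying flat in the pan.
- seal_4_center (a point): Centre of flat red sealing disc 4 of 4, 32 mm in diameter, 5 mm thick, 12 g, at first lying flat in the pan.
- cup: Bystander: closed white sample cup with blue lid, 55 mm wide, 58 mm high. Origin at the centre of its underside.
- vial: Bystander: glass sample vial with blue cap, 22 mm wide, 48 mm high. Origin at the centre of its underside.
- carton: Bystander: small dark carton, 40 x 60 x 22 mm. Origin at the centre of its underside.
There are look-alikes about, which are no part of the job. There is more than one size of the ball_box; the one meant has the size given above.

How it is judged (in metres and radians):
On the way:
1. All four balls are in the white box while all four seals are still in the pan (x of ball_1_center in the frame of ball_box between -0.063 and 0.063 m and y of ball_1_center in the frame of ball_box between -0.066 and 0.066 m and z of ball_1_center in the frame of ball_box between 0 and 0.046 m and x of ball_2_center in the frame of ball_box between -0.063 and 0.063 m and y of ball_2_center in the frame of ball_box between -0.066 and 0.066 m and z of ball_2_center in the frame of ball_box between 0 and 0.046 m and x of ball_3_center in the frame of ball_box between -0.063 and 0.063 m and y of ball_3_center in the frame of ball_box between -0.066 and 0.066 m and z of ball_3_center in the frame of ball_box between 0 and 0.046 m and x of ball_4_center in the frame of ball_box between -0.063 and 0.063 m and y of ball_4_center in the frame of ball_box between -0.066 and 0.066 m and z of ball_4_center in the frame of ball_box between 0 and 0.046 m and x of seal_1_center in the frame of pan_floor between -0.058 and 0.058 m and y of seal_1_center in the frame of pan_floor between -0.08 and 0.08 m and z of seal_1_center in the frame of pan_floor between -0.005 and 0.03 m and x of seal_2_center in the frame of pan_floor between -0.058 and 0.058 m and y of seal_2_center in the frame of pan_floor between -0.08 and 0.08 m and z of seal_2_center in the frame of pan_floor between -0.005 and 0.03 m and x of seal_3_center in the frame of pan_floor between -0.058 and 0.058 m and y of seal_3_center in the frame of pan_floor between -0.08 and 0.08 m and z of seal_3_center in the frame of pan_floor between -0.005 and 0.03 m and x of seal_4_center in the frame of pan_floor between -0.058 and 0.058 m and y of seal_4_center in the frame of pan_floor between -0.08 and 0.08 m and z of seal_4_center in the frame of pan_floor between -0.005 and 0.03 m), for 0.2 s.
At the end, for the whole second after the job is handed in: The centres of all four balls lie inside the white box and those of all four seals inside the blue box (below their 46 mm rims), the boxes are at rest, and the pan is level within 0.12 rad (x of ball_1_center in the frame of ball_box between -0.063 and 0.063 m and y of ball_1_center in the frame of ball_box between -0.066 and 0.066 m and z of ball_1_center in the frame of ball_box between 0 and 0.046 m and x of ball_2_center in the frame of ball_box between -0.063 and 0.063 m and y of ball_2_center in the frame of ball_box between -0.066 and 0.066 m and z of ball_2_center in the frame of ball_box between 0 and 0.046 m and x of ball_3_center in the frame of ball_box between -0.063 and 0.063 m and y of ball_3_center in the frame of ball_box between -0.066 and 0.066 m and z of ball_3_center in the frame of ball_box between 0 and 0.046 m and x of ball_4_center in the frame of ball_box between -0.063 and 0.063 m and y of ball_4_center in the frame of ball_box between -0.066 and 0.066 m and z of ball_4_center in the frame of ball_box between 0 and 0.046 m and x of seal_1_center in the frame of seal_box between -0.063 and 0.063 m and y of seal_1_center in the frame of seal_box between -0.066 and 0.066 m and z of seal_1_center in the frame of seal_box between 0 and 0.046 m and x of seal_2_center in the frame of seal_box between -0.063 and 0.063 m and y of seal_2_center in the frame of seal_box between -0.066 and 0.066 m and z of seal_2_center in the frame of seal_box between 0 and 0.046 m and x of seal_3_center in the frame of seal_box between -0.063 and 0.063 m and y of seal_3_center in the frame of seal_box between -0.066 and 0.066 m and z of seal_3_center in the frame of seal_box between 0 and 0.046 m and x of seal_4_center in the frame of seal_box between -0.063 and 0.063 m and y of seal_4_center in the frame of seal_box between -0.066 and 0.066 m and z of seal_4_center in the frame of seal_box between 0 and 0.046 m and value of joint pan between -0.12 and 0.12 rad and linear speed of each of ball_box, seal_box below 0.05 m/s); the robot touches nothing.
It fails at once if The cup beside the stand is moved by more than 30 mm (distance of cup from where it was at the start of the episode above 0.03 m).
It fails at once if The vial beside the stand is moved by more than 30 mm (distance of vial from where it was at the start of the episode above 0.03 m).
It fails at once if The carton beside the stand is moved by more than 30 mm (distance of carton from where it was at the start of the episode above 0.03 m).
It also fails if it takes over 42 s, if anything falls off the work surface, if the arm or the gripper's body presses on something with over 40 N, if the wrist force passes 120 N, or if a joint passes its speed limit or range.

ROBOT

A 6-joint arm with a two-finger parallel gripper is mounted at the origin on a cart in front of the work surface, level with it; the furniture and walls round the work are solid. World frame = base frame: x ahead of the robot, y to its left, z up, the work surface at z = 0. Lengths are in mm, angles in rad, forces in N, time in s.
With the tool pointing down it reaches from about 375 to 900 mm from the base axis. Payload 3.1 kg.
Tool frame: the origin (TCP) lies midway between the tips of the shut fingers; the grasp point (between the pads) lies 19 mm behind it; x points along the fingers, z is the direction in which the jaws open and shut, and the axes are right-handed (so a half turn about x gives the same grasp; the last joint's range is limited). The gripper opens to 87 mm and grips with 3 to 60 N. Pads are 19 mm wide; open, the fingers measure 117 mm over their backs; the gripper's body (75 mm by 190 mm) begins 51 mm behind the grasp point.
Start: joints at [-1.333, 0.527, 1.433, -0, 1.181, -0.178], TCP at [252.471, -571.713, 222.548] pointing down, gripper open.
Joint ranges: [-3.08, 3.08], [-0.75, 2.2], [0.22, 2.44], [-1.43, 4.57], [0, 2.65], [-2.85, 2.85]. Speed limits (rad/s): [2.79, 2.79, 3.14, 3.14, 3.14, 3.14].

INTERFACE

Orientations are given as a unit quaternion [x, y, z, w].
In Python, from rig import * gives the robot as it stands. The module is installed in compiled form; this text tells all that it offers.
- The arm moves only by the tool drive_tool, never from a script. Its argument "commands" is a list of rows, each a list of 5 numbers: the opening, from 0 (shut) to 1 (fully open), then the shift along the tool's x, y, z in mm, then the turn about the tool's x in degrees. A call has 1 to 5 rows; each row is the pose to reach, as a shift and turn from the pose commanded when the call began, along the tool's axes at that moment; what a row does not reach only later rows make up. A row lasts 1/10 s, in which the tool goes at most 50 mm and 8.59 degrees, less where a joint would pass 70% of its speed; a pose out of reach is approached as far as the arm can. A call with a gripper value outside its range is refused whole. The fingers move at their own pace and stop on an object; "force" is the grip in N (left out, the last holds). Time passes only in rows, so rows that repeat a pose let the fingers close. It gives the time, the measured TCP pose, the force and the opening at its end, in the units of the state.
- get_obs(): the state, without advancing time (a new reading comes with each control period).
- get_image(name): name is "scene" or "top" or "wrist"; returns a dict with "image" (384x512x3 uint8, blue, green, red), "vertical_fov" (degrees; the focal length in pixels is half the picture's height over the tangent of half this angle, whatever the lens; pixels are square), "cx", "cy" (the principal point, pixels), "cam_to_world" (4x4, takes a point from camera to world coordinates). Camera axes: x right, y down, z forward; pixel columns grow to the right and rows downward; lengths in mm; the calibration is good to about 2 mm. A picture is of the moment at which its call begins. There is no depth.
- job_done(): hands the job in, once; it reports no verdict.
The state is a dict: "t": time; "joints": joint angles; "qvel": joint speeds; "tau": joint torques, N m; "position": TCP position; "ee_rot": TCP orientation; "force": force on the tool from outside, world axes, zero at the start; "torque": the same for the moment, N m; "grip_width": finger opening in mm.
Only numpy, scipy, OpenCV 4.12 (cv2) and the standard library are available. Lean on these libraries where they do the work, as an engineer would, in place of code of your own. Each camera call takes 0.05 s, during which the arm holds its last target.

## Working session

There is one attempt and no reset: what is moved stays moved. The work goes in short steps, Python scripts to look and compute and a tool call to move; the robot and the scene stay as the last step left them, time stands still between calls to the robot, and variables do not carry over. Pictures are saved under pics/ and viewed, and the job is handed in when it is done.

Besides the shell and the picture viewer there is one more tool, called after "Emit:" by a JSON object that holds its "method" and its "body". drive_tool: Moves the arm, as the interface text tells. Its arguments: {"type":"object","properties":{"commands":{"type":"array","items":{"type":"array","items":{"type":"number"}}},"force":{"type":"number"}},"required":["commands"]}

```bash
mkdir -p pics
python3 - <<'E'
from rig import *
import cv2,pickle
o=get_obs();print(o)
for n in ["scene","top","wrist"]:
    d=get_image(n);cv2.imwrite(f"pics/{n}0.png",d["image"]);pickle.dump(d,open(f"{n}0.pkl","wb"))
    print(n,d["vertical_fov"],d["cx"],d["cy"],d["cam_to_world"].round(3).tolist() if hasattr(d["cam_to_world"],'round') else d["cam_to_world"])
E
```

```text
{'t': 0.0, 'joints': array([-1.33349408e+00,  5.28471914e-01,  1.43396296e+00, -1.18162568e-05,
        1.18138998e+00, -1.78483419e-01]), 'qvel': array([ 0.00064973,  0.00184756,  0.0002898 , -0.00080957, -0.0007211 ,
       -0.00064603]), 'tau': array([ 2.09993250e-04, -4.40044534e+01, -1.76594424e+01,  6.32050401e-02,
        5.83366491e-02, -1.55919538e-04]), 'position': array([ 252.29327394, -570.9780019 ,  221.54882659]), 'ee_rot': array([ 0.38657173,  0.59301065, -0.38549456,  0.59185692]), 'force': array([-1.08810054, -0.41268191, -0.25500095]), 'torque': array([-0.03002588, -0.01073395,  0.03561626]), 'grip_width': 87.11755047589727}
scene 46.668573529951196 255.55200764749526 185.72947354965112 [[-0.749, -0.478, 0.459, -242.015], [-0.663, 0.551, -0.508, 833.22], [-0.01, -0.684, -0.729, 1354.476], [0.0, 0.0, 0.0, 1.0]]
top 46.626992216170244 250.77099496652798 192.88738727717555 [[-0.025, -0.989, 0.147, 319.708], [-0.999, 0.028, 0.016, 2.73], [-0.02, -0.146, -0.989, 1351.893], [0.0, 0.0, 0.0, 1.0]]
wrist 66.11214691750608 254.04312150416615 191.17650001284574 [[0.405, -0.887, -0.221, 311.641], [-0.914, -0.394, -0.095, -543.884], [-0.002, 0.24, -0.971, 383.816], [0.0, 0.0, 0.0, 1.0]]
```

View pics/scene0.png

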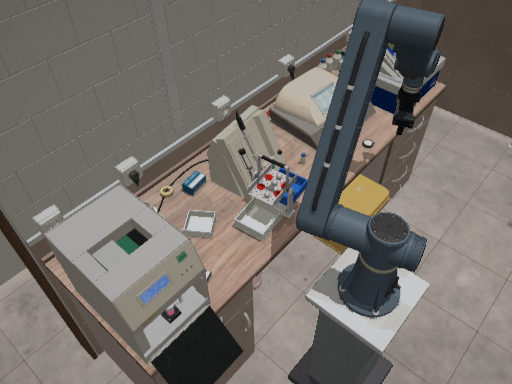

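View pics/top0.png

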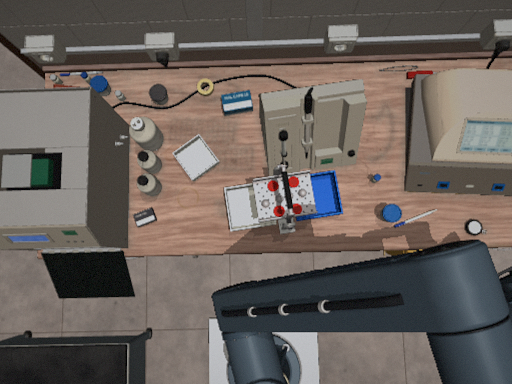

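View pics/wrist0.png

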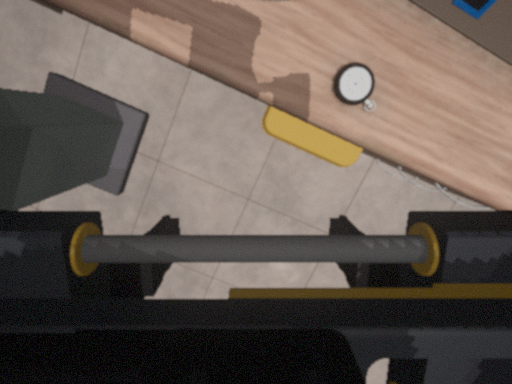

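Run:
```python
import cv2
im=cv2.imread("pics/top0.png")[75:250,200:420];cv2.imwrite("pics/top0z.png",cv2.resize(im,(792,630)[:2] if 0 else (754,600),interpolation=cv2.INTER_CUBIC))
im=cv2.imread("pics/scene0.png")[95:245,170:350];cv2.imwrite("pics/scene0z.png",cv2.resize(im,(720,600),interpolation=cv2.INTER_CUBIC))
```

```text
(no output)
```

View pics/top0z.png

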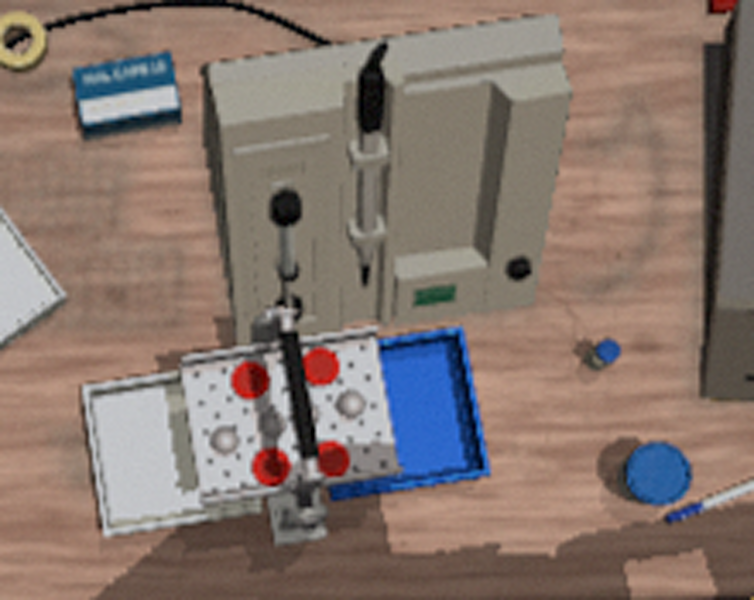

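View pics/scene0z.png

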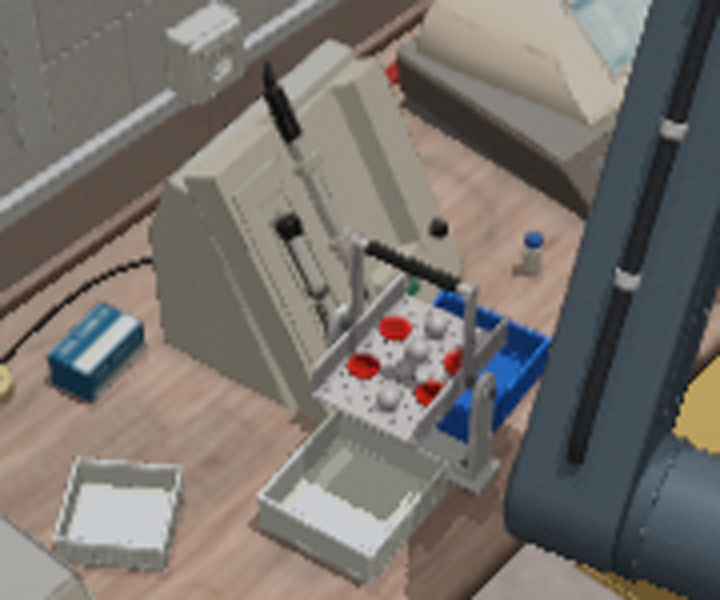

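```bash
cat > h.py <<'E'
import numpy as np,cv2,pickle
from scipy.spatial.transform import Rotation as R
def cam(d):
    f=192/np.tan(np.radians(d["vertical_fov"]/2));return f,d["cx"],d["cy"],np.array(d["cam_to_world"])
def unp(d,u,v,z):
    f,cx,cy,T=cam(d);r=T[:3,:3]@np.array([(u-cx)/f,(v-cy)/f,1]);o=T[:3,3];return o+r*(z-o[2])/r[2]
def proj(d,P):
    f,cx,cy,T=cam(d);p=T[:3,:3].T@(np.array(P)-T[:3,3]);return np.array([cx+f*p[0]/p[2],cy+f*p[1]/p[2]])
E
python3 - <<'E'
from h import *
d=pickle.load(open("top0.pkl","rb"));s=pickle.load(open("scene0.pkl","rb"))
k=3.427
def zt(u,v,z):return unp(d,200+u/k,75+v/k,z).round(1)
for n,u,v,z in [("barA",289,318,245),("barB",308,480,245),("w",83,387,46),("w",104,533,46),("b",465,328,46),("b",489,476,46),("foot",300,530,6),("panL far",183,360,145),("panR far",378,333,145),("panLnear",205,503,145)]:print(n,zt(u,v,z))
# scene: bar ends
for u,v in [(362,243),(465,289)]:print(unp(s,170+u/4,95+v/4,245).round(1))
r=R.from_quat([0.38657173,0.59301065,-0.38549456,0.59185692]).as_matrix();print(r.round(3))
E
```

```text
barA [545.5 -65.6 245. ]
barB [425.3 -75.  245. ]
w [530.4 102.7  46. ]
w [403.5  86.8  46. ]
b [ 572.9 -230.    46. ]
b [ 443.5 -243.6   46. ]
foot [404.2 -83.1   6. ]
panL far [534.1  14.4 145. ]
panR far [ 551.6 -142.6  145. ]
panLnear [418.8  -0.  145. ]
[542.6 -63.5 245. ]
[434.1 -78.3 245. ]
[[-0.001  0.915  0.404]
 [ 0.002  0.404 -0.915]
 [-1.     0.    -0.002]]
```

Emit:
{"method": "drive_tool", "body": {"commands": [[1, -45, 0, 0, 0], [1, -80, 20, -17, 4], [1, -80, 50, -43, 9], [1, -80, 80, -70, 13], [1, -80, 112, -97, 17.4]], "force": 12}}

```text
t: 0.65
position: [315.9, -436.4, 302.6]
ee_rot: [0.472, 0.526, -0.472, 0.526]
force: [0.3, 0.6, 0.5]
grip_width: 87.2
```

Emit:
{"method": "drive_tool", "body": {"commands": [[1, 0, 23, -38, 0], [1, 0, 46, -76, 0], [1, 0, 70, -114, 0], [1, 0, 94, -152, 0], [1, 0, 118, -190, 0]]}}

```text
t: 1.15
position: [412.1, -233.9, 302.5]
ee_rot: [0.471, 0.527, -0.471, 0.527]
force: [0.4, -0.1, 0.2]
grip_width: 87.2
```

Emit:
{"method": "drive_tool", "body": {"commands": [[1, 0, 24, -39, 0], [1, 0, 48, -78, 0], [1, 0, 71, -116, 0], [1, 0, 94, -155, 0], [1, 0, 94, -155, 0]]}}

```text
t: 1.65
position: [488.8, -66.4, 302.4]
ee_rot: [0.47, 0.529, -0.469, 0.528]
force: [-0.4, -0.0, -0.6]
grip_width: 87.3
```

Run:
```python
from rig import *
from h import *
o=get_obs();print(o["position"],R.from_quat(o["ee_rot"]).as_matrix().round(3))
for n in ["scene","top","wrist"]:
    d=get_image(n);pickle.dump(d,open(f"{n}1.pkl","wb"));cv2.imwrite(f"pics/{n}1.png",d["image"])
w=d; print(proj(w,[487,-71,245]))
```

```text
[488.82953378 -66.36352741 302.3803364 ] [[ 0.     0.993  0.119]
 [ 0.002  0.119 -0.993]
 [-1.     0.001 -0.002]]
[256.41772371 205.29211095]
```

View pics/wrist1.png

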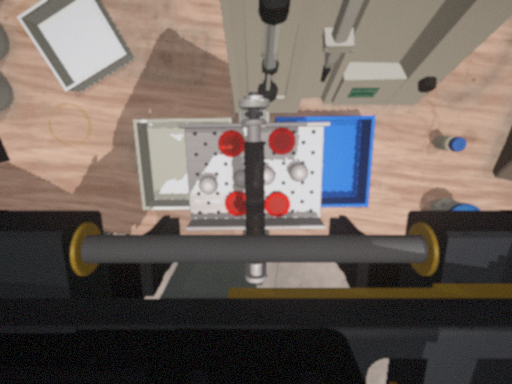

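View pics/scene1.png

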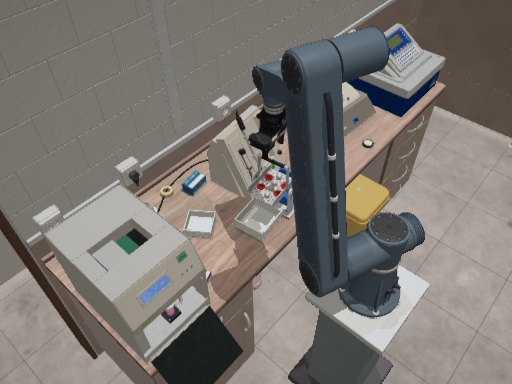

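View pics/top1.png

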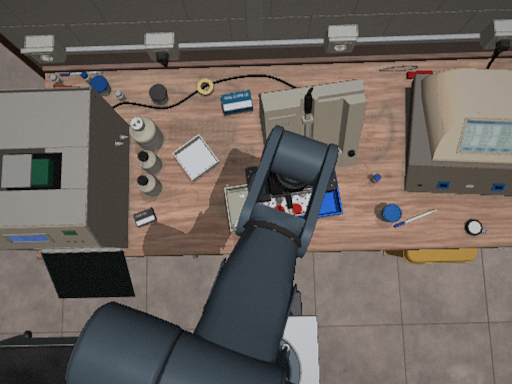

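Run:
```python
from h import *
w=pickle.load(open("wrist1.pkl","rb"))
im=w["image"][85:290,190:320];cv2.imwrite("pics/w1z.png",cv2.resize(im,None,fx=2.9,fy=2.9,interpolation=cv2.INTER_CUBIC))
for u,v in [(254.5,140),(256,230),(256,260)]:print(unp(w,u,v,245).round(1))
```

```text
[536.5 -63.7 245. ]
[466.7 -73.1 245. ]
[440.9 -76.1 245. ]
```

View pics/w1z.png

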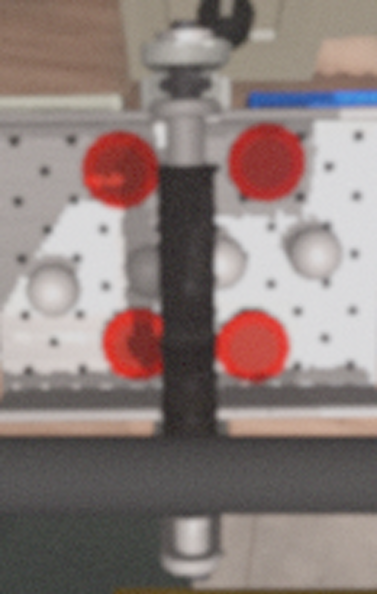

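Run:
```python
from rig import *
from h import *
o=get_obs();print(o["t"],o["position"],R.from_quat(o["ee_rot"]).as_matrix().round(3))
```

```text
1.8 [487.49711862 -71.17899116 302.31116227] [[-0.001  0.994  0.113]
 [-0.     0.113 -0.994]
 [-1.    -0.001  0.   ]]
```

Emit:
{"method": "drive_tool", "body": {"commands": [[1, 40, 0, -1.5, 0], [1, 76, 0, -1.5, 0], [1, 76, 0, -1.5, 0], [0.35, 76, 0, -1.5, 0], [0.3, 76, 0, -1.5, 0]], "force": 10}}

```text
t: 2.3
position: [488.9, -71.1, 228.2]
ee_rot: [0.472, 0.526, -0.471, 0.528]
force: [-0.3, -0.5, -0.3]
grip_width: 77.8
```

Run:
```python
from rig import *
from h import *
o=get_obs();print(o["t"],o["position"],o["grip_width"],o["force"])
for n in ["wrist","top"]:
    d=get_image(n);pickle.dump(d,open(f"{n}2.pkl","wb"));cv2.imwrite(f"pics/{n}2.png",d["image"])
```

```text
2.3 [488.87472876 -71.07370608 228.23488907] 77.79481282129194 [-0.32510439 -0.47733203 -0.30443343]
```

View pics/wrist2.png

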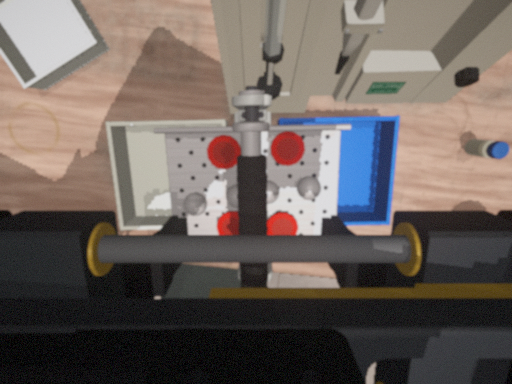

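Emit:
{"method": "drive_tool", "body": {"commands": [[0.3, 0, 0, -0.5, 0], [0.25, 0, 0, -0.5, 0], [0.1, 0, 0, -0.5, 0], [0, 0, 0, -0.5, 0], [0, 0, 0, -0.5, 0]], "force": 10}}

```text
t: 2.9
position: [487.6, -69.1, 226.6]
ee_rot: [0.471, 0.527, -0.471, 0.527]
force: [0.3, -0.9, -0.4]
grip_width: 31.0
```

Emit:
{"method": "drive_tool", "body": {"commands": [[0, 0, 0, 0, 0], [0, 0, 0, 0, 0], [0, 0, 0, 0, 0]]}}

```text
t: 3.2
position: [487.6, -69.6, 226.5]
ee_rot: [0.471, 0.527, -0.471, 0.527]
force: [-0.5, -1.5, -1.1]
grip_width: 14.5
```

```bash
cat > look.py <<'E'
import sys
from rig import *
from h import *
n=sys.argv[1]
d=get_image("wrist");cv2.imwrite(f"pics/wr{n}.png",d["image"]);pickle.dump(d,open(f"wr{n}.pkl","wb"))
e=get_image("scene");
a=cv2.resize(d["image"][60:300,90:420],None,fx=1.6,fy=1.6,interpolation=cv2.INTER_CUBIC)
b=cv2.resize(e["image"][150:245,225:325],(240,228),interpolation=cv2.INTER_CUBIC)
c=np.zeros((384,528+240,3),np.uint8);c[:,:528]=a[:384,:528];c[:228,528:]=b
cv2.imwrite(f"pics/l{n}.png",c)
o=get_obs();print(o["t"],o["position"].round(1),o["grip_width"],o["force"].round(1))
E
python3 look.py 3
```

```text
3.3 [487.6 -69.6 226.5] 14.746362244497012 [-0.7 -2.3  0.1]
```

View pics/l3.png

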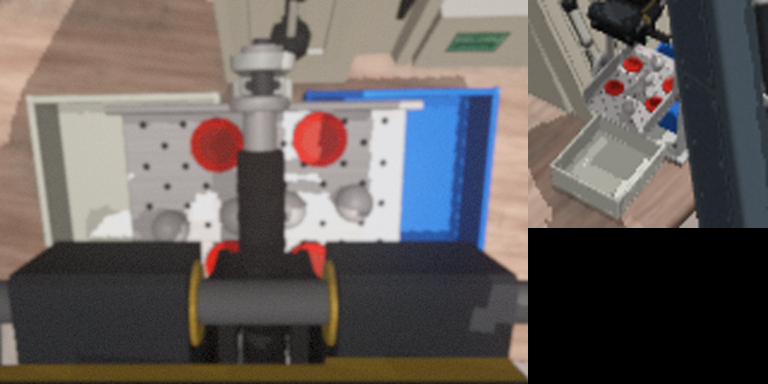

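Emit:
{"method": "drive_tool", "body": {"commands": [[0, 0, 0, -3, 0], [0, 0, 0, -6, 0], [0, 0.3, 0, -7.5, 0], [0, 0.3, 0, -8.5, 0], [0, 0.3, 0, -8.5, 0]]}}

```text
t: 3.8
position: [486.5, -60.6, 226.5]
ee_rot: [0.471, 0.527, -0.471, 0.527]
force: [-1.5, -2.4, 2.8]
grip_width: 14.5
```

Emit:
{"method": "drive_tool", "body": {"commands": [[0, 0, 0, -0.5, 0], [0, 0, 0, -1, 0], [0, 0.1, 0, -1, 0], [0, 0.1, 0, -1.5, 0], [0, 0.1, 0, -1.5, 0]]}}

```text
t: 4.3
position: [486.4, -59.2, 226.2]
ee_rot: [0.471, 0.527, -0.471, 0.527]
force: [-1.0, -2.5, 3.5]
grip_width: 14.7
```

```bash
python3 look.py 4
```

```text
4.4 [486.4 -59.2 226.2] 14.426701060888261 [-2.4 -3.2  4.5]
```

View pics/l4.png

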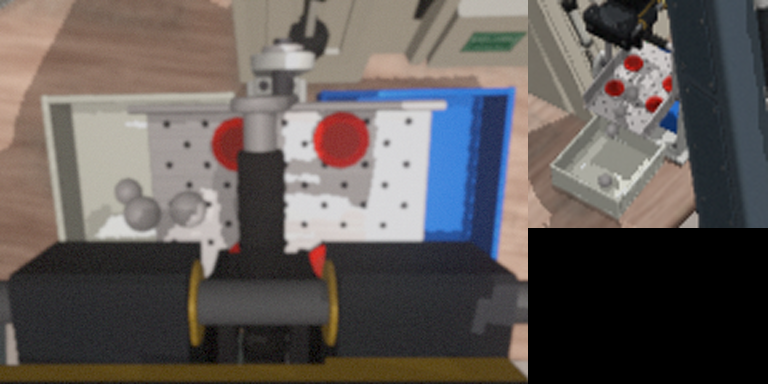

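Emit:
{"method": "drive_tool", "body": {"commands": [[0, 0, 0, 0, 0], [0, 0, 0, 0, 0], [0, 0, 0, -0.5, 0], [0, 0.1, 0, -1, 0], [0, 0.2, 0, -1.5, 0]]}}

```text
t: 4.9
position: [486.3, -57.9, 226.0]
ee_rot: [0.471, 0.527, -0.471, 0.527]
force: [-3.0, -3.5, 4.6]
grip_width: 14.7
```

Emit:
{"method": "drive_tool", "body": {"commands": [[0, 0.1, 0, -0.5, 0], [0, 0.2, 0, -1, 0], [0, 0.2, 0, -1.5, 0], [0, 0.2, 0, -1.5, 0], [0, 0.2, 0, -2, 0]]}}

```text
t: 5.4
position: [486.0, -55.8, 225.7]
ee_rot: [0.471, 0.527, -0.471, 0.527]
force: [-2.1, -3.7, 3.5]
grip_width: 14.5
```

```bash
python3 look.py 5
```

```text
5.5 [486.  -55.7 225.7] 15.006483712321241 [-3.  -2.9  3.5]
```

View pics/l5.png

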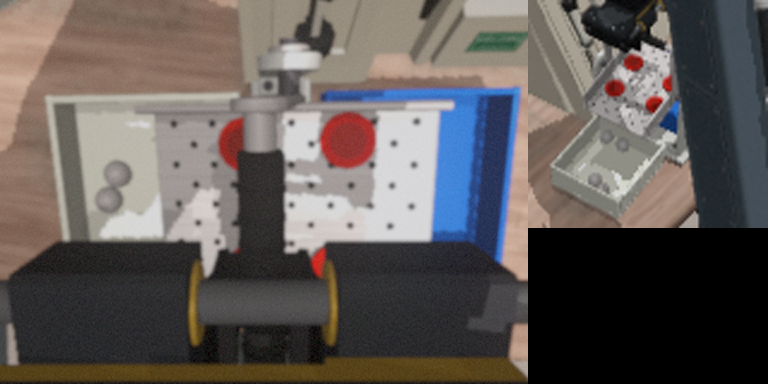

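Run:
```python
from rig import *
from h import *
e=get_image("scene");t=get_image("top")
a=cv2.resize(e["image"][150:245,225:305],(505,600),interpolation=cv2.INTER_CUBIC)
cv2.imwrite("pics/s6.png",a)
cv2.imwrite("pics/t6.png",cv2.resize(t["image"][160:240,210:360],None,fx=5,fy=5,interpolation=cv2.INTER_CUBIC))
```

```text
(no output)
```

View pics/s6.png

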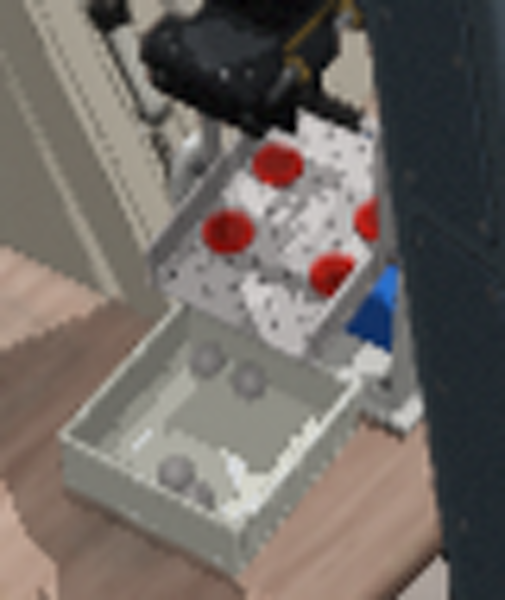

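View pics/t6.png

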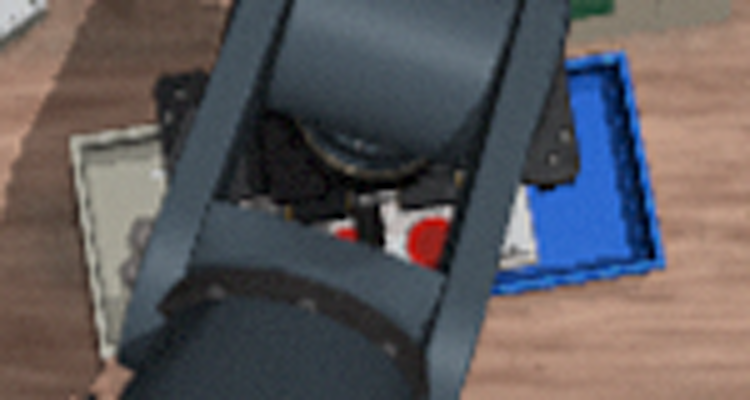

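Run:
```python
from h import *
t=pickle.load(open("top0.pkl","rb"));s=pickle.load(open("scene0.pkl","rb"))
def ray(d,u,v):
    f,cx,cy,T=cam(d);r=T[:3,:3]@np.array([(u-cx)/f,(v-cy)/f,1]);return T[:3,3],r/np.linalg.norm(r)
def tri(a,b):
    o1,r1=ray(t,200+a[0]/3.427,75+a[1]/3.427);o2,r2=ray(s,170+b[0]/4,95+b[1]/4)
    A=np.stack([r1,-r2],1);k=np.linalg.lstsq(A,o2-o1,rcond=None)[0];p,q=o1+k[0]*r1,o2+k[1]*r2
    return ((p+q)/2).round(0),np.linalg.norm(p-q).round(1)
for n,a,b in [("pentop",(382,45),(268,65)),("penblackbottom",(370,130),(293,140)),("penholder",(368,150),(300,165)),("knob",(286,208),(288,222)),("knobsmall",(519,268),(438,228)),("pentip",(365,283),(357,240)),("cornerTL",(207,65),(180,180)),("cornerTR",(560,17),(335,45)),("bar",(289,318),(362,243))]:print(n,*tri(a,b))
```

```text
pentop [ 725. -135.  315.] 3.1
penblackbottom [ 689. -131.  244.] 2.1
penholder [ 682. -132.  215.] 1.6
knob [640. -68. 210.] 1.2
knobsmall [ 619. -274.   72.] 0.6
pentip [ 594. -126.  172.] 16.1
cornerTL [736. -14. 246.] 12.9
cornerTR [ 776. -284.  230.] 5.5
bar [546. -66. 241.] 1.3
```

Emit:
{"method": "drive_tool", "body": {"commands": [[0, -0.6, 0, 12, 0], [0, -0.5, 0, 24, 0], [0, 1.4, 0, 36, 0], [0, 4.6, 0, 48, 0], [0, 8, 0, 58, 0]]}}

```text
t: 6.1
position: [493.2, -114.6, 217.4]
ee_rot: [0.472, 0.527, -0.471, 0.527]
force: [1.8, 3.0, 2.4]
grip_width: 14.8
```

Emit:
{"method": "drive_tool", "body": {"commands": [[0, 0.8, 0, 2, 0], [0, 2.2, 0, 5, 0], [0, 3.6, 0, 8, 0], [0, 5, 0, 10.5, 0], [0, 6.2, 0, 13, 0]]}}

```text
t: 6.6
position: [494.5, -126.3, 211.6]
ee_rot: [0.471, 0.527, -0.471, 0.528]
force: [2.1, 3.1, 1.7]
grip_width: 14.8
```

```bash
python3 look.py 7
```

```text
6.7 [ 494.5 -126.7  211.5] 14.244870897794804 [ 3.   2.1 -0.2]
```

View pics/l7.png

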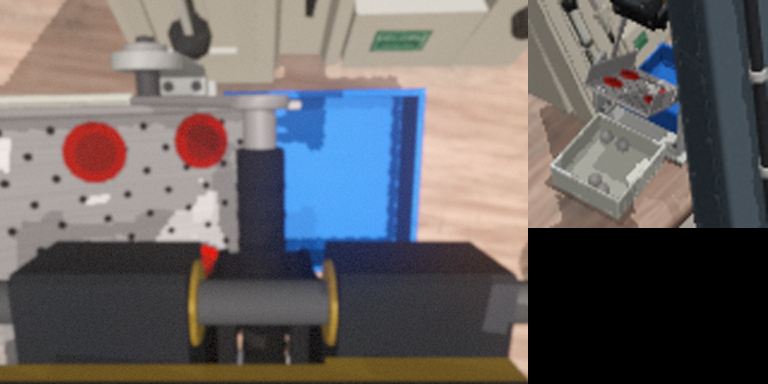

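Emit:
{"method": "drive_tool", "body": {"commands": [[0, 1.7, 0, 3, 0], [0, 3.6, 0, 6, 0], [0, 5.6, 0, 9, 0], [0, 7.7, 0, 12, 0], [0, 9.8, 0, 15, 0]]}}

```text
t: 7.2
position: [495.8, -141.5, 201.5]
ee_rot: [0.471, 0.527, -0.471, 0.527]
force: [2.7, 3.7, 1.4]
grip_width: 14.6
```

Emit:
{"method": "drive_tool", "body": {"commands": [[0, 1.6, 0, 2, 0], [0, 3.2, 0, 4, 0], [0, 5, 0, 6, 0], [0, 5, 0, 6, 0], [0, 5, 0, 6, 0]]}}

```text
t: 7.7
position: [496.2, -147.6, 196.4]
ee_rot: [0.471, 0.527, -0.471, 0.527]
force: [3.0, 1.4, -1.8]
grip_width: 14.5
```

```bash
python3 look.py 8
```

```text
7.8 [ 496.2 -147.6  196.4] 14.610474370450866 [ 2.9  0.2 -3. ]
```

View pics/l8.png

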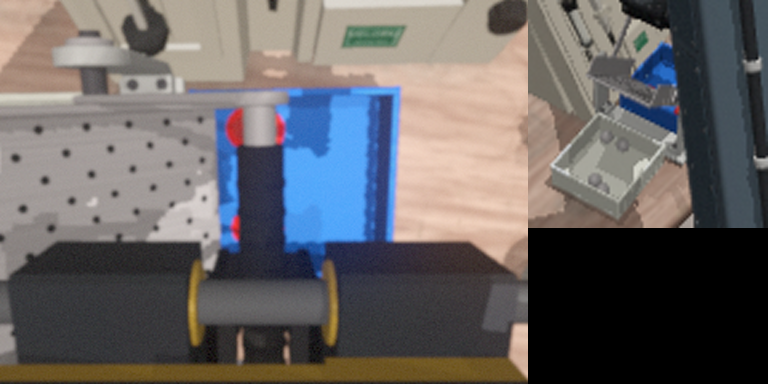

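Emit:
{"method": "drive_tool", "body": {"commands": [[0, 2.5, 0, 2.5, 0], [0, 5, 0, 5, 0], [0, 5, 0, 5, 0], [0, 5, 0, 5, 0], [0, 5, 0, 5, 0]]}}

```text
t: 8.3
position: [496.8, -152.3, 191.5]
ee_rot: [0.471, 0.527, -0.471, 0.527]
force: [1.5, 0.9, -1.0]
grip_width: 14.6
```

Emit:
{"method": "drive_tool", "body": {"commands": [[0, -8, 0, -8, 0], [0, -14, 0, -17, 0], [0, -20, 0, -27, 0], [0, -26, 0, -41, 0], [0, -31, 0, -56, 0]]}}

```text
t: 8.8
position: [490.8, -98.1, 225.0]
ee_rot: [0.47, 0.526, -0.472, 0.529]
force: [-1.4, -5.0, 4.1]
grip_width: 14.9
```

```bash
python3 look.py 9
```

```text
8.9 [490.5 -95.6 225.4] 14.518159361304352 [-2.1 -0.4 10.7]
```

View pics/l9.png

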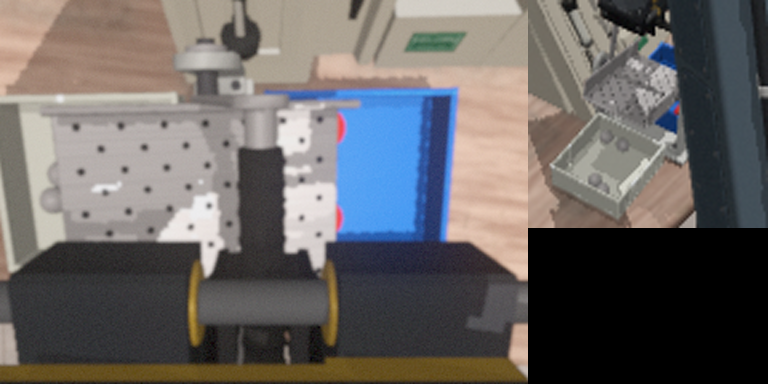

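Emit:
{"method": "drive_tool", "body": {"commands": [[0, 0, 0, -8, 0], [0, -0.5, 0, -16, 0], [0, -0.5, 0, -22, 0], [0, -0.5, 0, -25.5, 0], [0, -0.5, 0, -25.5, 0]]}}

```text
t: 9.4
position: [488.0, -71.3, 226.2]
ee_rot: [0.47, 0.526, -0.471, 0.529]
force: [-2.7, -1.8, 11.7]
grip_width: 14.4
```

Emit:
{"method": "drive_tool", "body": {"commands": [[0, 0, 0, 0, 0], [0.5, 0, 0, 0, 0], [0.9, 0, 0, 0, 0], [1, 0, 0, 0, 0], [1, 0, 0, 0, 0]]}}

```text
t: 9.9
position: [487.3, -70.7, 223.1]
ee_rot: [0.471, 0.528, -0.471, 0.527]
force: [0.6, 0.1, 0.1]
grip_width: 38.3
```

Emit:
{"method": "drive_tool", "body": {"commands": [[1, 0, 0, 0, 0], [1, 0, 0, 0, 0], [1, 0, 0, 0, 0], [1, -20, 0, 0, 0], [1, -50, 0, 0, 0]]}}

```text
t: 10.4
position: [486.4, -70.7, 272.1]
ee_rot: [0.471, 0.529, -0.472, 0.525]
force: [0.9, -0.4, 0.3]
grip_width: 78.7
```

Emit:
{"method": "drive_tool", "body": {"commands": [[1, -30, 0, 0, 0], [1, -60, 0, 20, 0], [1, -80, 0, 60, 0], [1, -80, -20, 100, 0], [1, -80, -30, 140, 0]]}}

```text
t: 10.9
position: [473.1, -214.9, 354.3]
ee_rot: [0.471, 0.527, -0.471, 0.528]
force: [0.6, -0.4, 0.2]
grip_width: 86.8
```

Emit:
{"method": "drive_tool", "body": {"commands": [[1, 0, -20, 40, 0], [1, 0, -40, 80, 0], [1, 0, -50, 120, 0], [1, 0, -60, 160, 0], [1, 0, -60, 160, 0]]}}

```text
t: 11.4
position: [430.9, -384.8, 352.6]
ee_rot: [0.472, 0.525, -0.473, 0.526]
force: [-0.0, 1.0, 0.7]
grip_width: 87.2
```

Run:
```python
from rig import *
from h import *
o=get_obs();print(o["t"],o["position"])
e=get_image("scene");t=get_image("top");pickle.dump(t,open("topF.pkl","wb"))
a=cv2.resize(e["image"][135:245,225:345],None,fx=5.4,fy=5.4,interpolation=cv2.INTER_CUBIC)
cv2.imwrite("pics/s10.png",a)
cv2.imwrite("pics/t10.png",cv2.resize(t["image"][140:260,210:360],None,fx=5,fy=5,interpolation=cv2.INTER_CUBIC))
cv2.imwrite("pics/t10f.png",t["image"])
```

```text
11.4 [ 430.86079256 -384.75345721  352.55435697]
```

View pics/s10.png

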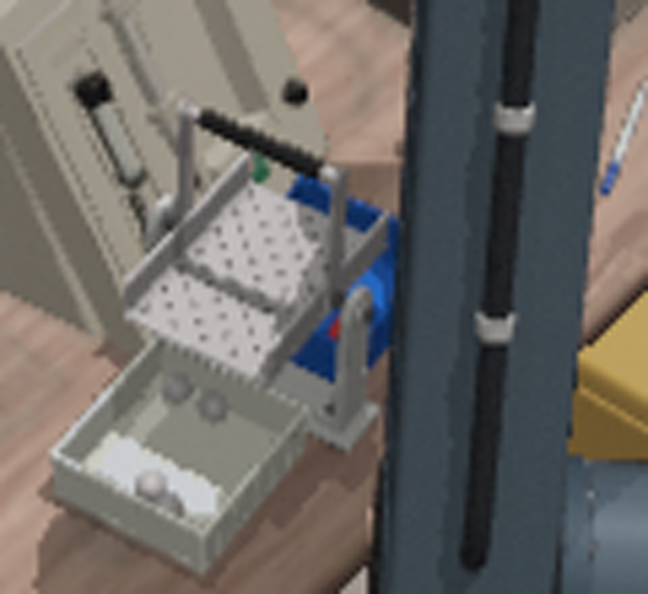

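View pics/t10.png

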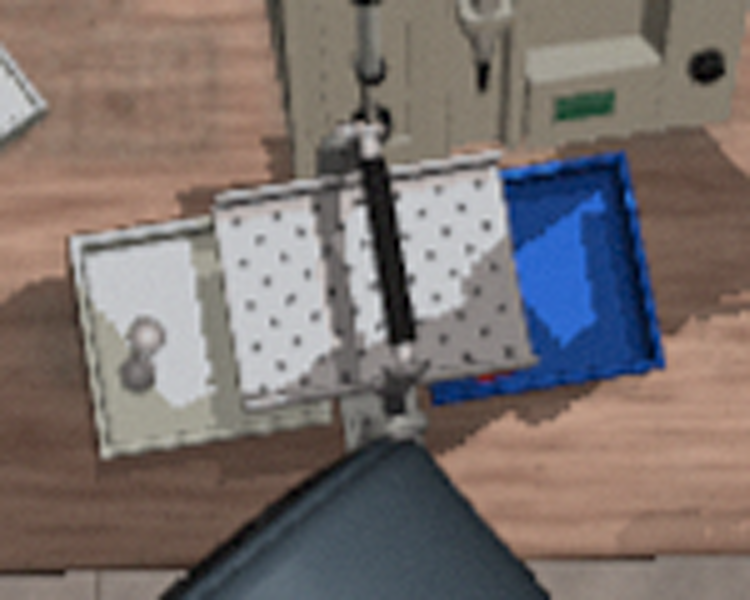

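Emit:
{"method": "drive_tool", "body": {"commands": [[1, 15, 0, -15, 0], [1, 45, 0, -35, 0], [1, 80, 0, -55, 0], [1, 110, 0, -55, 0], [1, 120, 0, -55, 0]]}}

```text
t: 12.0
position: [424.5, -320.9, 230.7]
ee_rot: [0.471, 0.53, -0.47, 0.525]
force: [-0.0, 0.1, 0.2]
grip_width: 86.9
```

Emit:
{"method": "drive_tool", "body": {"commands": [[1, 0, 0, 0, 0], [1, 0, 0, 0, 0]]}}

```text
t: 12.2
position: [426.8, -325.3, 234.5]
ee_rot: [0.471, 0.526, -0.471, 0.528]
force: [0.3, -0.9, 0.3]
grip_width: 86.8
```

Run:
```python
from rig import *
from h import *
o=get_obs();print(o["t"],o["position"])
d=get_image("wrist");cv2.imwrite("pics/w11.png",cv2.resize(d["image"],(780,585),interpolation=cv2.INTER_CUBIC))
```

```text
12.2 [ 426.76481627 -325.30495313  234.5168569 ]
```

View pics/w11.png

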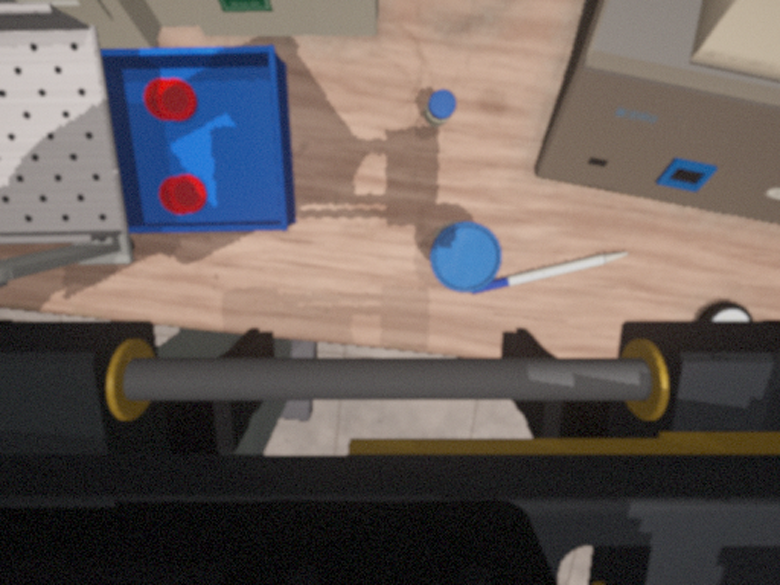

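Run:
```python
from rig import *
from h import *
d=get_image("wrist");pickle.dump(d,open("w12.pkl","wb"));cv2.imwrite("pics/w12.png",cv2.resize(d["image"][20:165,50:200],None,fx=4,fy=4,interpolation=cv2.INTER_CUBIC))
for u,v in [(170,100),(183,195),(130,230),(112,60)]:print(unp(d,u/780*512,v/585*384,8).round(0))
```

```text
[ 534. -137.    8.]
[ 460. -148.    8.]
[ 425. -103.    8.]
[558. -91.   8.]
```

View pics/w12.png

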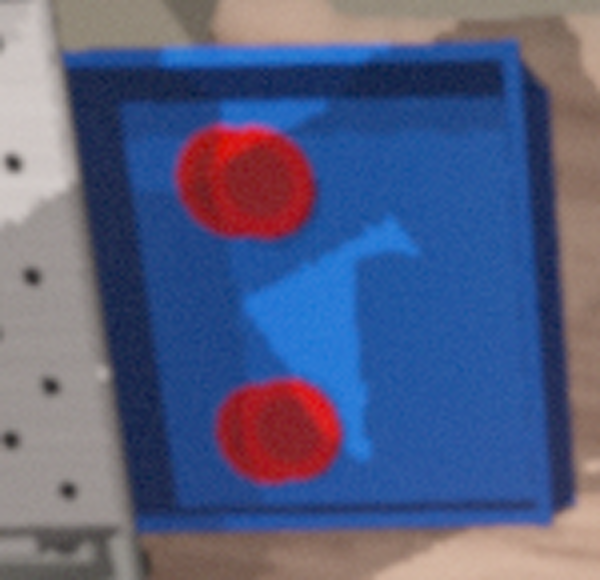

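```bash
python3 -c "
from rig import *
print(get_obs()['t'],job_done())"
```

```text
the job is handed in; nothing more can be done
12.3 None
```

The balls and seals are sorted and the job is handed in at 12.3 s of the 42 s allowed. No check failed or disagreed.

- **Balls:** I gripped the bar and tipped the pan slowly to about 0.12 rad towards the white box. The scene picture then showed four balls in the white box and all four seals still in the pan.
- **Seals:** I tipped the pan the other way to about -0.8 rad. The last wrist picture shows the blue box holding two overlapping pairs of discs lying low in it, which I count as all four seals.
- **End state:** I returned the pan to level, released the bar and moved the arm clear of everything. The pan is empty and looks level in the pictures. In the last picture of the white box, two of its balls sit partly behind the front wall, but they had not moved since the earlier count of four.
- **Bystanders:** The arm never came near the cup, vial or carton. The cup and vial stand clear in the last picture; I did not look at the carton again.

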